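# Reverse the wheel-hub sockets for refitting

### The arm

A 6-joint arm with a two-finger parallel gripper is mounted at the origin on the work surface. World frame = base frame: x ahead of the robot, y to its left, z up, the work surface at z = 0. Lengths are in m, angles in rad, forces in N, time in s.
With the tool pointing down it reaches from about 0.375 to 0.9 m from the base axis. Payload 3.1 kg.
Tool frame: the origin (TCP) lies between the finger pads; the fingertips stand 17 mm ahead of it and the grasp point (between the pads) lies 2 mm behind it (robot.nose_length is the distance from the TCP to the fingertips, in m); z points along the fingers, y is the line along which they close (so a half turn about z gives the same grasp; the last joint's range is limited). The gripper opens to 87 mm and grips with 3 to 60 N. Pads are 19 mm wide; open, the fingers measure 117 mm over their backs; the gripper's body (75 mm by 190 mm) begins 51 mm behind the grasp point.
Start: joints at [-1.5, 0.527, 1.433, -0, 1.181, -0.178], TCP at [0.155, -0.606, 0.24] pointing down, gripper open.
Joint ranges: [-3.08, 3.08], [-0.75, 2.2], [0.22, 2.44], [-1.43, 4.57], [0, 2.65], [-2.85, 2.85]. Speed limits (rad/s): [2.79, 2.79, 3.14, 3.14, 3.14, 3.14].

### API

Orientations are given as a unit quaternion [x, y, z, w].
In Python, from rig import robot, cams gives the robot as it stands.
- The arm moves only by the shell command python3 -m pendant 'ROWS' [FORCE]. ROWS is JSON, a list of rows, each an object with "jaw": the opening, from 0 (shut) to 1 (fully open); "linear": the shift along the tool's x, y, z in cm, a list of three; "twist": the turn about the tool's z in degrees. A call has 1 to 12 rows; each row shifts and turns the commanded pose from where the row before left it, along the tool's axes as they then stand; what a row does not reach is not made up. A row lasts 1/12 s, in which the tool goes at most 41.7 mm and 7.16 degrees, less where a joint would pass 70% of its speed; a pose out of reach is approached as far as the arm can. A call is refused whole if a number of a shift passes 4.17 or a number of a turn 7.16, either way. A call with a gripper value outside its range is refused whole. The fingers move at their own pace and stop on an object; FORCE is the grip in N (left out, the last holds). Time passes only in rows, so rows that do not move let the fingers close. It gives the time, the measured TCP pose, the force, the opening and the grip force at its end, in the units of the state.
- robot.get_obs(): the state, without advancing time (a new reading comes with each control period).
- cams.camera(name): name is "side" or "top" or "wrist"; returns a dict with "color" (400x640x3 uint8, blue, green, red), "depth" (400x640 float32, m along the optical axis (not along the pixel's ray), 0 where there is no reading), "fov_y" (degrees; the focal length in pixels is half the picture's height over the tangent of half this angle, whatever the lens; pixels are square), "cx", "cy" (the principal point, pixels), "view" (4x4, takes a point from world to camera coordinates). Camera axes: x right, y down, z forward; pixel columns grow to the right and rows downward; lengths in m; the calibration is good to about 2 mm. A picture is of the moment at which its call begins.
- robot.hand_in(): hands the job in; it is judged then, once.
The state is a dict: "time": time; "q": joint angles; "joint_velocities": joint speeds; "joint_torque": joint torques, N m; "position": TCP position; "tool_rot": TCP orientation; "ft_force": force on the tool from outside, world axes, zero at the start; "moment": the same for the moment, N m; "grip_width": finger opening in m; "grip_force": force on a finger pad.
Only numpy, scipy, OpenCV 4.12 (cv2) and the standard library are available. Lean on these libraries where they do the work, as an engineer would, in place of code of your own. Each camera call takes 0.05 s, during which the arm holds its last target. There are 200 camera calls.

### The job

The four coloured sockets stand in the grey strip-down rack in the order they were used, counted from that rack's red end; refitting goes the other way round, so move them all to the black refit rack in reverse order: the socket nearest the red end of the strip-down rack goes into the bay farthest from the red end of the refit rack, and so on until the last one stands beside the refit rack's red end. Leave each socket standing upright on the floor of its own bay, without toppling any of them on the way.

Things in the scene. Friction and masses are not known exactly. Their poses are not given: they have to be found in the camera images.
- strip_rack: Strip-down rack, grey-painted, holding the four sockets at the start. Fixed. Row of four open bays along its y axis, centres at y = +96, +32, -32, -96 mm, x = 0. Bays 60 x 60 mm inside; walls 4 mm thick, tops 20 mm and bay floors 8 mm above the bench. Red block (22 mm long, 24 high) on the +y end = red end. Origin: on the bench under the middle of the four bays.
- refit_rack: Refit rack, black plastic, empty at the start, same make. Fixed. Row of four open bays along its y axis, centres at y = +96, +32, -32, -96 mm, x = 0. Bays 60 x 60 mm inside; walls 4 mm thick, tops 20 mm and bay floors 8 mm above the bench. Red block (22 mm long, 24 high) on the +y end = red end. Origin: on the bench under the middle of the four bays.
- socket_blue: Deep impact socket: loose upright cylinder, 30 mm diameter, 80 mm tall, steel with a blue sleeve from 14 mm up to the top, dark hexagon mouth on top, 0.1 to 0.4 kg. Can be gripped anywhere across. Origin: centre of its underside; z along its axis, up. At the start it stands on the blue pad.
- socket_yellow: Deep impact socket: loose upright cylinder, 32 mm diameter, 80 mm tall, steel with a yellow sleeve from 14 mm up to the top, dark hexagon mouth on top, 0.1 to 0.4 kg. Can be gripped anywhere across. Origin: centre of its underside; z along its axis, up. At the start it stands on the yellow pad.
- socket_green: Deep impact socket: loose upright cylinder, 34 mm diameter, 80 mm tall, steel with a green sleeve from 14 mm up to the top, dark hexagon mouth on top, 0.1 to 0.4 kg. Can be gripped anywhere across. Origin: centre of its underside; z along its axis, up. At the start it stands on the green pad.
- socket_white: Deep impact socket: loose upright cylinder, 36 mm diameter, 80 mm tall, steel with a white sleeve from 14 mm up to the top, dark hexagon mouth on top, 0.1 to 0.4 kg. Can be gripped anywhere across. Origin: centre of its underside; z along its axis, up. At the start it stands on the white pad.
- pad_blue: Flat blue pad, 56 x 56 x 3 mm, fixed on the floor of one bay of the strip-down rack; it shows where the blue socket stands at the start and stays there. Origin: centre of its underside, on the bay floor; axes parallel to the strip-down rack's. 
- pad_yellow: Flat yellow pad, 56 x 56 x 3 mm, fixed on the floor of one bay of the strip-down rack; it shows where the yellow socket stands at the start and stays there. Origin: centre of its underside, on the bay floor; axes parallel to the strip-down rack's. 
- pad_green: Flat green pad, 56 x 56 x 3 mm, fixed on the floor of one bay of the strip-down rack; it shows where the green socket stands at the start and stays there. Origin: centre of its underside, on the bay floor; axes parallel to the strip-down rack's. 
- pad_white: Flat white pad, 56 x 56 x 3 mm, fixed on the floor of one bay of the strip-down rack; it shows where the white socket stands at the start and stays there. Origin: centre of its underside, on the bay floor; axes parallel to the strip-down rack's. 
There are look-alikes about, which are no part of the job. What is shaped like the socket_yellow but pink is not meant.

How it is judged:
At the end, for the whole second after the job is handed in: Sockets of strip-down bays 1, 2, 3, 4 (counted from the red end) stand in refit bays 4, 3, 2, 1: within 17 mm of the bay centre along each rack axis (anywhere inside the walls), underside within 4 mm of the bay floor, tilted under 0.1 rad, at rest (((y of pad_blue in the frame of strip_rack between 0.076 and 0.116 m and y of socket_blue in the frame of refit_rack between -0.113 and -0.079 m) or (y of pad_blue in the frame of strip_rack between 0.012 and 0.052 m and y of socket_blue in the frame of refit_rack between -0.049 and -0.015 m) or (y of pad_blue in the frame of strip_rack between -0.052 and -0.012 m and y of socket_blue in the frame of refit_rack between 0.015 and 0.049 m) or (y of pad_blue in the frame of strip_rack between -0.116 and -0.076 m and y of socket_blue in the frame of refit_rack between 0.079 and 0.113 m)) and x of socket_blue in the frame of refit_rack between -0.017 and 0.017 m and z of socket_blue in the frame of refit_rack between 0.004 and 0.012 m and angle between each of socket_blue, socket_yellow, socket_green, socket_white's own z axis and vertical below 0.1 rad and linear speed of each of socket_blue, socket_yellow, socket_green, socket_white below 0.02 m/s and angular speed of each of socket_blue, socket_yellow, socket_green, socket_white below 0.2 rad/s and ((y of pad_yellow in the frame of strip_rack between 0.076 and 0.116 m and y of socket_yellow in the frame of refit_rack between -0.113 and -0.079 m) or (y of pad_yellow in the frame of strip_rack between 0.012 and 0.052 m and y of socket_yellow in the frame of refit_rack between -0.049 and -0.015 m) or (y of pad_yellow in the frame of strip_rack between -0.052 and -0.012 m and y of socket_yellow in the frame of refit_rack between 0.015 and 0.049 m) or (y of pad_yellow in the frame of strip_rack between -0.116 and -0.076 m and y of socket_yellow in the frame of refit_rack between 0.079 and 0.113 m)) and x of socket_yellow in the frame of refit_rack between -0.017 and 0.017 m and z of socket_yellow in the frame of refit_rack between 0.004 and 0.012 m and ((y of pad_green in the frame of strip_rack between 0.076 and 0.116 m and y of socket_green in the frame of refit_rack between -0.113 and -0.079 m) or (y of pad_green in the frame of strip_rack between 0.012 and 0.052 m and y of socket_green in the frame of refit_rack between -0.049 and -0.015 m) or (y of pad_green in the frame of strip_rack between -0.052 and -0.012 m and y of socket_green in the frame of refit_rack between 0.015 and 0.049 m) or (y of pad_green in the frame of strip_rack between -0.116 and -0.076 m and y of socket_green in the frame of refit_rack between 0.079 and 0.113 m)) and x of socket_green in the frame of refit_rack between -0.017 and 0.017 m and z of socket_green in the frame of refit_rack between 0.004 and 0.012 m and ((y of pad_white in the frame of strip_rack between 0.076 and 0.116 m and y of socket_white in the frame of refit_rack between -0.113 and -0.079 m) or (y of pad_white in the frame of strip_rack between 0.012 and 0.052 m and y of socket_white in the frame of refit_rack between -0.049 and -0.015 m) or (y of pad_white in the frame of strip_rack between -0.052 and -0.012 m and y of socket_white in the frame of refit_rack between 0.015 and 0.049 m) or (y of pad_white in the frame of strip_rack between -0.116 and -0.076 m and y of socket_white in the frame of refit_rack between 0.079 and 0.113 m)) and x of socket_white in the frame of refit_rack between -0.017 and 0.017 m and z of socket_white in the frame of refit_rack between 0.004 and 0.012 m); the robot touches nothing.
It fails at once if a socket is toppled (tilted more than 0.7 rad) (angle between any of socket_blue, socket_yellow, socket_green, socket_white's own z axis and vertical above 0.7 rad).
It also fails if it takes over 106 s, if anything falls off the work surface, if the arm or the gripper's body presses on something with over 40 N, if the wrist force passes 120 N, or if a joint passes its speed limit or range.

## Working session

There is one attempt and no reset: what is moved stays moved. The work goes in short steps, Python scripts to look and compute and a shell command to move; the robot and the scene stay as the last step left them, time stands still between calls to the robot, and variables do not carry over. Pictures are saved under pics/ and viewed, at most 14 in all, crops included, and the job is handed in when it is done.

```bash
ls; mkdir -p pics
python3 - <<'E'
from rig import robot,cams
import cv2,numpy as np
o=robot.get_obs();print(o)
for n in("top","side"):
    c=cams.camera(n);cv2.imwrite(f"pics/{n}0.png",c["color"]);np.savez(f"pics/{n}0.npz",**c);print(n,c["fov_y"],c["cx"],c["cy"],c["view"])
E
```

```text
pics
{'time': 0.0, 'q': array([-1.49951304e+00,  5.28462705e-01,  1.43389450e+00, -1.01436811e-06,
        1.18136312e+00, -1.78488344e-01]), 'joint_velocities': array([-0.00125122, -0.00063664, -0.00061785, -0.00219758, -0.00139709,
        0.00065139]), 'joint_torque': array([ 5.63784870e-04, -4.40034306e+01, -1.76591760e+01,  6.32326794e-02,
        5.81008801e-02, -1.62421011e-04]), 'position': array([ 0.15447503, -0.60490344,  0.23857618]), 'tool_rot': array([ 9.92211311e-01,  1.24561561e-01,  5.65288132e-05, -1.06233593e-03]), 'ft_force': array([-0.365042  , -0.70544768, -0.06802919]), 'moment': array([-0.02692674,  0.01404069, -0.00409379]), 'grip_force': 0.0, 'grip_width': 0.08699471926209319}
top 51.09601981520664 319.3473717060412 197.64191602845239 [[ 0.01340362 -0.99990957 -0.00109204 -0.01325829]
 [-0.98332672 -0.01298323 -0.18138355  0.52083214]
 [ 0.18135297  0.00350502 -0.98341182  0.75927886]
 [ 0.          0.          0.          1.        ]]
side 54.99828718997505 318.0839307671448 198.22598095181326 [[-0.99008409 -0.14042185  0.00389851  0.49515468]
 [-0.09072471  0.61799952 -0.78092613  0.07979287]
 [ 0.10724981 -0.77353623 -0.62461122  0.93140654]
 [ 0.          0.          0.          1.        ]]
```

View pics/top0.png

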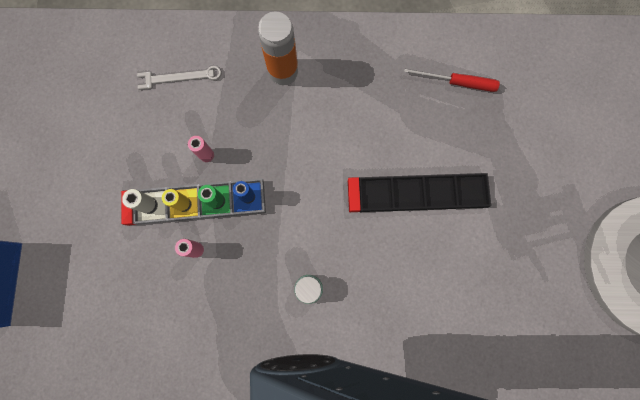

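View pics/side0.png

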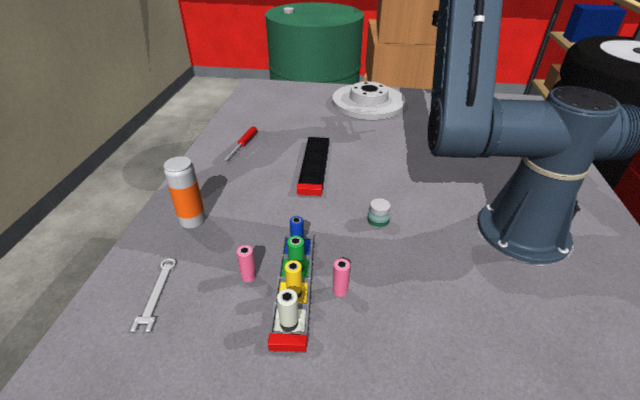

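The top view shows the strip-down rack at left (122–265, 180–224) with its red end at px (127,207). From that end the order is white, yellow, green, blue. The refit rack is at (348–490, 175–212) with its red end at px (354,194). So the targets are blue in bay 1, green in 2, yellow in 3 and white in 4. The pink look-alikes stand at px (200,148) and (186,248), and a jar at (308,290).

```bash
cat > m.py <<'E'
import numpy as np,cv2
def ray(c,px,z):
    f=200/np.tan(np.radians(c["fov_y"])/2);px=np.atleast_2d(px).astype(float)
    d=np.c_[(px[:,0]-c["cx"])/f,(px[:,1]-c["cy"])/f,np.ones(len(px))]
    R=c["view"][:3,:3];t=c["view"][:3,3];o=-R.T@t;w=d@R
    return o+w*((z-o[2])/w[:,2])[:,None]
def cloud(c):
    f=200/np.tan(np.radians(c["fov_y"])/2);v,u=np.mgrid[:400,:640];Z=c["depth"]
    p=np.stack([(u-c["cx"])/f*Z,(v-c["cy"])/f*Z,Z],-1)-c["view"][:3,3]
    P=p@c["view"][:3,:3];P[Z==0]=np.nan;return P
E
python3 - <<'E'
from m import *
c=dict(np.load("pics/top0.npz"));P=cloud(c);h=cv2.cvtColor(c["color"],cv2.COLOR_BGR2HSV)
H,S,V=[h[...,i].astype(int) for i in range(3)]
def box(x0,x1,y0,y1):
    m=np.zeros(H.shape,bool);m[y0:y1,x0:x1]=1;return m
red=((H<6)|(H>174))&(S>150)&(V>80)
for n,b in(("strip",box(110,150,170,240)),("refit",box(340,370,165,225))):
    m=red&b;q=np.argwhere(m)[:,::-1];
    print(n,"red c",ray(c,q.mean(0),.024),m.sum(),"z",np.nanmedian(P[m][:,2]))
m=box(340,500,165,225)&(V<60);m=cv2.morphologyEx(m.astype(np.uint8),cv2.MORPH_OPEN,np.ones((5,5)))
q=np.argwhere(m)[:,::-1];w=ray(c,q,.02)[:,:2]
print("refit black",cv2.minAreaRect(w.astype(np.float32)*1000))
b=box(110,280,165,235)
m=b&(P[...,2]>.01)&(P[...,2]<.04);print("strip rect",cv2.minAreaRect(P[m][:,:2].astype(np.float32)*1000))
m=b|box(170,220,130,165)|box(170,205,235,260)
t=(m&(P[...,2]>.075)).astype(np.uint8);n,l,s,ce=cv2.connectedComponentsWithStats(t)
for i in range(1,n):
    if s[i,4]<30:continue
    k=(l==i);q=np.argwhere(k)[:,::-1];z=np.nanpercentile(P[k][:,2],90)
    g=k&(P[...,2]>z-.006);q=np.argwhere(g)[:,::-1];print("top",ce[i].round(),"z",z.round(3),"c",cv2.minEnclosingCircle(ray(c,q,.091)[:,:2].astype(np.float32)*1000),g.sum())
    # base: dark mouth
E
```

```text
strip red c [[0.48683081 0.37400413 0.024     ]] 199 z 0.024030617358994706
refit red c [[ 0.5324109 -0.0744289  0.024    ]] 388 z 0.02402848881872398
refit black ((539.7632446289062, -216.06463623046875), (69.8805923461914, 258.8620910644531), 2.7555618286132812)
strip rect ((516.5009765625, 246.49537658691406), (69.16676330566406, 282.57977294921875), 5.970746040344238)
top [196. 143.] z 0.082 c ((612.9122924804688, 225.39842224121094), 16.03339195251465) 215
top [241. 189.] z 0.093 c ((528.4645385742188, 137.5597686767578), 15.079854011535645) 206
top [207. 194.] z 0.093 c ((517.8978881835938, 199.26849365234375), 16.97133445739746) 263
top [133. 199.] z 0.093 c ((507.4635925292969, 335.11444091796875), 18.424457550048828) 305
top [171. 197.] z 0.093 c ((510.82342529296875, 265.64154052734375), 16.23872184753418) 234
top [184. 247.] z 0.083 c ((420.4382019042969, 234.56385803222656), 15.632959365844727) 242
```

Blue and the other socket tops come out at about 91 mm height and the racks at their given sizes, so the measurements check out. Next I turn the tool so it closes across the row (tool yaw 6°).

```bash
cat > go.py <<'E'
import sys,numpy as np
from rig import robot
from scipy.spatial.transform import Rotation as R
o=robot.get_obs();r=R.from_quat(o["tool_rot"]);M=r.as_matrix();p=o["position"]
y=np.degrees(np.arctan2(M[1,1],M[0,1]))
print("t",o["time"],"pos",p.round(4),"yaw",y.round(2),"w",o["grip_width"],"tilt",M[2,2])
T={"white":(.5075,.3351),"yellow":(.5108,.2656),"green":(.5179,.1993),"blue":(.5285,.1376),
"b1":(.5352,-.1202),"b2":(.5382,-.1841),"b3":(.5413,-.2480),"b4":(.5444,-.3119)}
for n in sys.argv[1:]:
    n,z=n.split(",");g=np.array([*T[n],float(z)]);print(n,"cm",((g-p)@M*100).round(2))
    p=g
E
python3 -m pendant '[{"jaw":1,"linear":[0,0,0],"twist":-6.8},{"jaw":1,"linear":[0,0,0],"twist":-6.8},{"jaw":1,"linear":[0,0,0],"twist":-6.8},{"jaw":1,"linear":[0,0,0],"twist":-6.8},{"jaw":1,"linear":[0,0,0],"twist":-6.8},{"jaw":1,"linear":[0,0,0],"twist":-6.8},{"jaw":1,"linear":[0,0,0],"twist":-6.8},{"jaw":1,"linear":[0,0,0],"twist":-6.8},{"jaw":1,"linear":[0,0,0],"twist":-6.8},{"jaw":1,"linear":[0,0,0],"twist":-6.8},{"jaw":1,"linear":[0,0,0],"twist":-6.8},{"jaw":1,"linear":[0,0,0],"twist":-6.8}]' 30
python3 go.py b3,0.2 blue,0.2 blue,0.06
```

```text
time: 1.1
position: [0.1545, -0.6052, 0.239]
tool_rot: [0.668, 0.745, 0.0, -0.0]
ft_force: [0.3, 0.4, -0.3]
grip_width: 0.0875
grip_force: 0.0
t 1.1 pos [ 0.1545 -0.6052  0.239 ] yaw 6.25 w 0.08745995020443163 tilt -0.999999216708955
b3 cm [31.29 42.34  3.94]
blue cm [38.47  2.92  0.05]
blue cm [-0.02 -0.   14.  ]
```

```bash
python3 -m pendant '[{"jaw":1,"linear":[2.4,3.3,0.3],"twist":0},{"jaw":1,"linear":[2.4,3.3,0.3],"twist":0},{"jaw":1,"linear":[2.4,3.3,0.3],"twist":0},{"jaw":1,"linear":[2.4,3.3,0.3],"twist":0},{"jaw":1,"linear":[2.4,3.3,0.3],"twist":0},{"jaw":1,"linear":[2.4,3.3,0.3],"twist":0},{"jaw":1,"linear":[2.4,3.3,0.3],"twist":0},{"jaw":1,"linear":[2.4,3.3,0.3],"twist":0},{"jaw":1,"linear":[2.4,3.3,0.3],"twist":0},{"jaw":1,"linear":[2.4,3.3,0.3],"twist":0},{"jaw":1,"linear":[2.4,3.3,0.3],"twist":0},{"jaw":1,"linear":[2.4,3.3,0.3],"twist":0}]'
python3 go.py blue,0.2 
python3 -m pendant '[{"jaw":1,"linear":[3.5,0.4,0],"twist":0},{"jaw":1,"linear":[3.5,0.4,0],"twist":0},{"jaw":1,"linear":[3.5,0.4,0],"twist":0},{"jaw":1,"linear":[3.5,0.4,0],"twist":0},{"jaw":1,"linear":[3.5,0.4,0],"twist":0},{"jaw":1,"linear":[3.5,0.4,0],"twist":0},{"jaw":1,"linear":[3.5,0.4,0],"twist":0},{"jaw":1,"linear":[3.5,0.4,0],"twist":0},{"jaw":1,"linear":[3.5,0.4,0],"twist":0},{"jaw":1,"linear":[3.5,0.4,0],"twist":0},{"jaw":1,"linear":[3.5,0.4,0],"twist":0},{"jaw":1,"linear":[0,0,0],"twist":0}]'
python3 go.py blue,0.2 blue,0.06; python3 -c '
from rig import cams;import cv2
cv2.imwrite("pics/w1.png",cams.camera("wrist")["color"])'
```

```text
time: 2.1
position: [0.5198, -0.2765, 0.2031]
tool_rot: [0.67, 0.743, -0.0, -0.0]
ft_force: [0.4, -0.8, -0.4]
grip_width: 0.0868
grip_force: 0.0
t 2.1 pos [ 0.5198 -0.2765  0.2031] yaw 5.91 w 0.08683031719001691 tilt -0.9999996615627662
blue cm [41.1   5.13  0.33]
time: 3.1
position: [0.5218, 0.1147, 0.2033]
tool_rot: [0.668, 0.744, 0.001, -0.001]
ft_force: [0.5, 0.4, -0.3]
grip_width: 0.0873
grip_force: 0.0
t 3.1 pos [0.5218 0.1147 0.2033] yaw 6.23 w 0.08726792082272443 tilt -0.9999963316512643
blue cm [2.2  0.91 0.34]
blue cm [-4.0e-02  1.0e-02  1.4e+01]
```

View pics/w1.png

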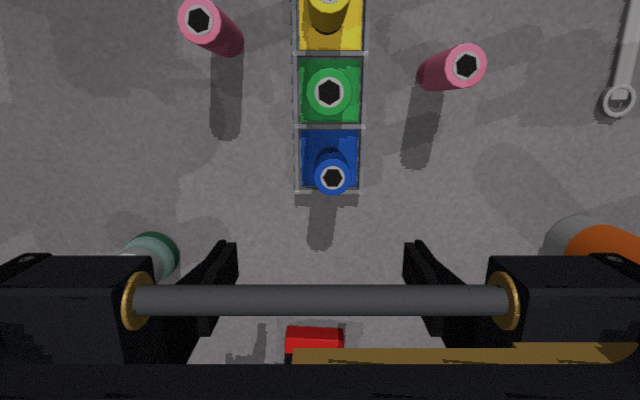

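The wrist view shows blue at (333,178), green at (329,92) and both pinks clear of the jaws, matching the map. Next I descend on blue and grip it.

```bash
python3 -m pendant '[{"jaw":1,"linear":[2.2,0.9,0],"twist":0},{"jaw":1,"linear":[0,0,3.5],"twist":0},{"jaw":1,"linear":[0,0,3.5],"twist":0},{"jaw":1,"linear":[0,0,3.3],"twist":0},{"jaw":1,"linear":[0,0,2.5],"twist":0},{"jaw":1,"linear":[0,0,1.5],"twist":0},{"jaw":1,"linear":[0,0,0],"twist":0},{"jaw":0,"linear":[0,0,0],"twist":0},{"jaw":0,"linear":[0,0,0],"twist":0},{"jaw":0,"linear":[0,0,0],"twist":0},{"jaw":0,"linear":[0,0,0],"twist":0},{"jaw":0,"linear":[0,0,0],"twist":0}]' 30
python3 go.py blue,0.06 b1,.17
```

```text
time: 4.15
position: [0.5303, 0.1319, 0.0617]
tool_rot: [0.67, 0.743, 0.001, 0.001]
ft_force: [0.3, -0.2, -0.1]
grip_width: 0.0616
grip_force: 0.0
t 4.15 pos [0.5303 0.1319 0.0617] yaw 5.91 w 0.06160690425352667 tilt -0.9999971999240306
blue cm [ 0.58 -0.12  0.17]
b1 cm [-25.71  -1.96 -11.  ]
```

```bash
python3 -m pendant '[{"jaw":0,"linear":[0.5,0,0],"twist":0},{"jaw":0,"linear":[0,0,0],"twist":0},{"jaw":0,"linear":[0,0,0],"twist":0},{"jaw":0,"linear":[0,0,0],"twist":0},{"jaw":0,"linear":[0,0,0],"twist":0},{"jaw":0,"linear":[0,0,0],"twist":0},{"jaw":0,"linear":[0,0,0],"twist":0},{"jaw":0,"linear":[0,0,0],"twist":0},{"jaw":0,"linear":[0,0,0],"twist":0}]' 30
python3 go.py blue,0.06
python3 -m pendant '[{"jaw":0,"linear":[0,0,-2],"twist":0},{"jaw":0,"linear":[0,0,-3],"twist":0},{"jaw":0,"linear":[0,0,-3],"twist":0},{"jaw":0,"linear":[0,0,-3],"twist":0},{"jaw":0,"linear":[0,0,0],"twist":0}]' 30
python3 go.py b1,.17 b1,.057
```

```text
time: 4.9
position: [0.529, 0.137, 0.0606]
tool_rot: [0.67, 0.743, 0.0, -0.0]
ft_force: [-0.8, 0.4, 1.2]
grip_width: 0.0295
grip_force: 30.0
t 4.9 pos [0.529  0.137  0.0606] yaw 5.9 w 0.029531274097359686 tilt -0.9999999819305444
blue cm [ 0.06 -0.04  0.06]
time: 5.32
position: [0.5326, 0.1371, 0.1757]
tool_rot: [0.67, 0.743, 0.004, 0.004]
ft_force: [0.8, 0.0, -0.3]
grip_width: 0.0297
grip_force: 30.0
t 5.3167 pos [0.5326 0.1371 0.1757] yaw 5.92 w 0.029743725602620192 tilt -0.9999393795475051
b1 cm [-25.62  -2.4    0.56]
b1 cm [ 1.00e-02 -1.20e-01  1.13e+01]
```

```bash
python3 -m pendant '[{"jaw":0,"linear":[-1.6,-0.2,0],"twist":0},{"jaw":0,"linear":[-2.8,-0.2,0],"twist":0},{"jaw":0,"linear":[-2.8,-0.2,0],"twist":0},{"jaw":0,"linear":[-2.8,-0.2,0],"twist":0},{"jaw":0,"linear":[-2.8,-0.2,0],"twist":0},{"jaw":0,"linear":[-2.8,-0.2,0],"twist":0},{"jaw":0,"linear":[-2.8,-0.2,0],"twist":0},{"jaw":0,"linear":[-2.8,-0.2,0],"twist":0},{"jaw":0,"linear":[-2.8,-0.2,0],"twist":0},{"jaw":0,"linear":[-1.6,-0.2,0],"twist":0},{"jaw":0,"linear":[0,0,0],"twist":0},{"jaw":0,"linear":[0,0,0],"twist":0}]'
python3 go.py b1,.17 b1,.057
```

```text
time: 6.32
position: [0.5348, -0.1204, 0.1695]
tool_rot: [0.671, 0.742, -0.0, -0.001]
ft_force: [-0.3, 0.4, -1.6]
grip_width: 0.0297
grip_force: 30.0
t 6.3167 pos [ 0.5348 -0.1204  0.1695] yaw 5.77 w 0.029685159031476064 tilt -0.9999979299966263
b1 cm [ 0.02  0.04 -0.05]
b1 cm [-1.00e-02  2.00e-02  1.13e+01]
```

```bash
python3 -m pendant '[{"jaw":0,"linear":[0,0,2],"twist":0},{"jaw":0,"linear":[0,0,3],"twist":0},{"jaw":0,"linear":[0,0,3],"twist":0},{"jaw":0,"linear":[0,0,2],"twist":0},{"jaw":0,"linear":[0,0,0.8],"twist":0},{"jaw":0,"linear":[0,0,0.2],"twist":0},{"jaw":0,"linear":[0,0,0.2],"twist":0},{"jaw":0,"linear":[0,0,0],"twist":0},{"jaw":0,"linear":[0,0,0],"twist":0}]'
python3 go.py b1,.057
python3 -m pendant '[{"jaw":0.7,"linear":[0,0,0],"twist":0},{"jaw":0.7,"linear":[0,0,0],"twist":0},{"jaw":0.7,"linear":[0,0,0],"twist":0},{"jaw":0.7,"linear":[0,0,0],"twist":0},{"jaw":0.7,"linear":[0,0,0],"twist":0},{"jaw":0.7,"linear":[0,0,-1.5],"twist":0},{"jaw":0.7,"linear":[0,0,-3],"twist":0},{"jaw":0.7,"linear":[0,0,-3],"twist":0},{"jaw":0.7,"linear":[0,0,-3],"twist":0},{"jaw":0.7,"linear":[0,0,-2],"twist":0},{"jaw":0.7,"linear":[0,0,0],"twist":0}]'
python3 go.py green,.17 green,.06; python3 -c '
from rig import cams;import cv2
cv2.imwrite("pics/s2.png",cams.camera("side")["color"][100:360,200:460])'
```

```text
time: 7.07
position: [0.5364, -0.1198, 0.0597]
tool_rot: [0.67, 0.743, 0.0, 0.001]
ft_force: [0.2, -0.2, -1.2]
grip_width: 0.0295
grip_force: 30.0
t 7.0667 pos [ 0.5364 -0.1198  0.0597] yaw 5.93 w 0.029463445774935464 tilt -0.999997031648056
b1 cm [-0.02 -0.12  0.27]
time: 7.98
position: [0.5382, -0.1209, 0.1881]
tool_rot: [0.67, 0.743, 0.002, 0.005]
ft_force: [0.0, 0.1, 0.0]
grip_width: 0.0608
grip_force: 0.0
t 7.9833 pos [ 0.5382 -0.1209  0.1881] yaw 5.92 w 0.06076927373310081 tilt -0.9999532556763435
green cm [32.06  1.26  1.67]
green cm [ 0.05 -0.09 11.  ]
```

View pics/s2.png

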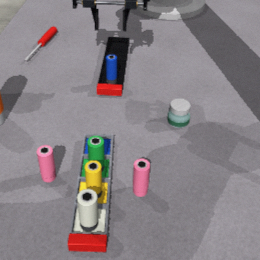

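Blue is upright in bay 1. Green is next.

```bash
python3 -m pendant '[{"jaw":0.7,"linear":[2.1,0.1,0.1],"twist":0},{"jaw":0.7,"linear":[3.5,0.1,0.2],"twist":0},{"jaw":0.7,"linear":[3.5,0.1,0.2],"twist":0},{"jaw":0.7,"linear":[3.5,0.1,0.2],"twist":0},{"jaw":0.7,"linear":[3.5,0.1,0.2],"twist":0},{"jaw":0.7,"linear":[3.5,0.1,0.2],"twist":0},{"jaw":0.7,"linear":[3.5,0.1,0.2],"twist":0},{"jaw":0.7,"linear":[3.5,0.1,0.2],"twist":0},{"jaw":0.7,"linear":[3.5,0.1,0.2],"twist":0},{"jaw":0.7,"linear":[2,0.1,0],"twist":0},{"jaw":0.7,"linear":[0,0,0],"twist":0},{"jaw":0.7,"linear":[0,0,0],"twist":0}]'
python3 go.py green,.17 green,.06
```

```text
time: 9.03
position: [0.5112, 0.2012, 0.1651]
tool_rot: [0.669, 0.744, -0.001, -0.001]
ft_force: [0.4, -0.3, -0.2]
grip_width: 0.0609
grip_force: 0.0
t 9.0333 pos [0.5112 0.2012 0.1651] yaw 6.08 w 0.06087659651619365 tilt -0.9999957684185554
green cm [-0.27  0.65 -0.49]
green cm [1.0e-02 3.0e-02 1.1e+01]
```

```bash
python3 -m pendant '[{"jaw":0.7,"linear":[-0.3,0.6,0],"twist":0},{"jaw":0.7,"linear":[0,0,2],"twist":0},{"jaw":0.7,"linear":[0,0,3.3],"twist":0},{"jaw":0.7,"linear":[0,0,3.2],"twist":0},{"jaw":0.7,"linear":[0,0,2],"twist":0},{"jaw":0.7,"linear":[0,0,0],"twist":0},{"jaw":0,"linear":[0,0,0],"twist":0},{"jaw":0,"linear":[0,0,0],"twist":0},{"jaw":0,"linear":[0,0,0],"twist":0},{"jaw":0,"linear":[0,0,0],"twist":0},{"jaw":0,"linear":[0,0,0],"twist":0},{"jaw":0,"linear":[0,0,0],"twist":0}]'
python3 -m pendant '[{"jaw":0,"linear":[0,0,0],"twist":0},{"jaw":0,"linear":[0,0,0],"twist":0},{"jaw":0,"linear":[0,0,0],"twist":0},{"jaw":0,"linear":[0,0,0],"twist":0}]'
python3 go.py green,.06
```

```text
time: 10.03
position: [0.5194, 0.1983, 0.0628]
tool_rot: [0.67, 0.743, 0.001, 0.001]
ft_force: [-0.6, -0.6, 4.0]
grip_width: 0.0334
grip_force: 30.0
time: 10.37
position: [0.5194, 0.1983, 0.0628]
tool_rot: [0.67, 0.743, 0.001, 0.001]
ft_force: [-0.5, -0.0, 6.6]
grip_width: 0.0333
grip_force: 30.0
t 10.3667 pos [0.5194 0.1983 0.0628] yaw 5.93 w 0.0332706373500306 tilt -0.9999975866725328
green cm [ 0.11 -0.14  0.28]
```

```bash
python3 -m pendant '[{"jaw":0,"linear":[0,0,-2],"twist":0},{"jaw":0,"linear":[0,0,-3],"twist":0},{"jaw":0,"linear":[0,0,-3],"twist":0},{"jaw":0,"linear":[0,0,-3],"twist":0},{"jaw":0,"linear":[0,0,0],"twist":0},{"jaw":0,"linear":[0,0,0],"twist":0}]'
python3 go.py b2,.17
python3 -m pendant '[{"jaw":0,"linear":[-2.1,0,0],"twist":0},{"jaw":0,"linear":[-3.5,-0.2,0],"twist":0},{"jaw":0,"linear":[-3.5,-0.2,0],"twist":0},{"jaw":0,"linear":[-3.5,-0.2,0],"twist":0},{"jaw":0,"linear":[-3.5,-0.2,0],"twist":0},{"jaw":0,"linear":[-3.5,-0.2,0],"twist":0},{"jaw":0,"linear":[-3.5,-0.2,0],"twist":0},{"jaw":0,"linear":[-3.5,-0.2,0],"twist":0},{"jaw":0,"linear":[-3.5,-0.2,0],"twist":0},{"jaw":0,"linear":[-3.5,-0.2,0],"twist":0},{"jaw":0,"linear":[-3.5,-0.2,0],"twist":0},{"jaw":0,"linear":[-1.6,-0.1,0],"twist":0}]'
python3 -m pendant '[{"jaw":0,"linear":[0,0,0],"twist":0},{"jaw":0,"linear":[0,0,0],"twist":0}]'
python3 go.py b2,.17
```

```text
time: 10.87
position: [0.5195, 0.1985, 0.1732]
tool_rot: [0.67, 0.743, 0.002, 0.001]
ft_force: [-0.5, 0.8, -3.1]
grip_width: 0.0333
grip_force: 30.0
t 10.8667 pos [0.5195 0.1985 0.1732] yaw 5.94 w 0.033345832084289664 tilt -0.9999917445754223
b2 cm [-38.25  -2.1    0.3 ]
time: 11.87
position: [0.5371, -0.1929, 0.1696]
tool_rot: [0.671, 0.742, -0.001, -0.0]
ft_force: [-0.2, -0.0, -1.6]
grip_width: 0.0336
grip_force: 30.0
time: 12.03
position: [0.5363, -0.1886, 0.1698]
tool_rot: [0.671, 0.742, -0.0, -0.002]
ft_force: [-0.7, 0.6, -2.3]
grip_width: 0.0334
grip_force: 30.0
t 12.0333 pos [ 0.5363 -0.1886  0.1698] yaw 5.79 w 0.033429320946674786 tilt -0.9999899872333424
b2 cm [ 0.43  0.23 -0.02]
```

Centre over bay 2 and lower to TCP 0.060 (the grasp was at 0.0628 on the 3 mm pad).

```bash
python3 -m pendant '[{"jaw":0,"linear":[0.4,0.2,0],"twist":0},{"jaw":0,"linear":[0,0,2],"twist":0},{"jaw":0,"linear":[0,0,3],"twist":0},{"jaw":0,"linear":[0,0,3],"twist":0},{"jaw":0,"linear":[0,0,2],"twist":0},{"jaw":0,"linear":[0,0,0.7],"twist":0},{"jaw":0,"linear":[0,0,0.2],"twist":0},{"jaw":0,"linear":[0,0,0.1],"twist":0},{"jaw":0,"linear":[0,0,0],"twist":0},{"jaw":0,"linear":[0,0,0],"twist":0}]'
python3 go.py b2,.06
python3 -m pendant '[{"jaw":0.7,"linear":[0,0,0],"twist":0},{"jaw":0.7,"linear":[0,0,0],"twist":0},{"jaw":0.7,"linear":[0,0,0],"twist":0},{"jaw":0.7,"linear":[0,0,0],"twist":0},{"jaw":0.7,"linear":[0,0,0],"twist":0},{"jaw":0.7,"linear":[0,0,-1.5],"twist":0},{"jaw":0.7,"linear":[0,0,-3],"twist":0},{"jaw":0.7,"linear":[0,0,-3],"twist":0},{"jaw":0.7,"linear":[0,0,-3],"twist":0},{"jaw":0.7,"linear":[0,0,0],"twist":0},{"jaw":0.7,"linear":[0,0,0],"twist":0}]'
python3 go.py yellow,.17 yellow,.06
```

```text
time: 12.87
position: [0.5402, -0.1848, 0.063]
tool_rot: [0.67, 0.743, 0.0, 0.001]
ft_force: [0.3, 0.3, -1.5]
grip_width: 0.0333
grip_force: 30.0
t 12.8667 pos [ 0.5402 -0.1848  0.063 ] yaw 5.94 w 0.03325089024009753 tilt -0.9999960443311696
b2 cm [ 0.09 -0.2   0.3 ]
time: 13.78
position: [0.5403, -0.1854, 0.1686]
tool_rot: [0.67, 0.743, 0.0, 0.002]
ft_force: [-0.0, 0.1, -0.5]
grip_width: 0.0606
grip_force: 0.0
t 13.7833 pos [ 0.5403 -0.1854  0.1686] yaw 5.91 w 0.06061421545982414 tilt -0.9999886213256632
yellow cm [45.16  1.71 -0.26]
yellow cm [ 0.03 -0.04 11.  ]
```

```bash
python3 -m pendant '[{"jaw":0.7,"linear":[2.1,0.1,0],"twist":0},{"jaw":0.7,"linear":[3.7,0.1,0],"twist":0},{"jaw":0.7,"linear":[3.7,0.1,0],"twist":0},{"jaw":0.7,"linear":[3.7,0.1,0],"twist":0},{"jaw":0.7,"linear":[3.7,0.1,0],"twist":0},{"jaw":0.7,"linear":[3.7,0.2,0],"twist":0},{"jaw":0.7,"linear":[3.7,0.2,0],"twist":0},{"jaw":0.7,"linear":[3.7,0.2,0],"twist":0},{"jaw":0.7,"linear":[3.7,0.2,0],"twist":0},{"jaw":0.7,"linear":[3.7,0.2,0],"twist":0},{"jaw":0.7,"linear":[3.7,0.2,0],"twist":0},{"jaw":0.7,"linear":[3.7,0.2,0],"twist":0}]'
python3 -m pendant '[{"jaw":0.7,"linear":[2,0,0],"twist":0},{"jaw":0.7,"linear":[0,0,0],"twist":0},{"jaw":0.7,"linear":[0,0,0],"twist":0}]'
python3 go.py yellow,.17 yellow,.06;python3 -c '
from rig import cams;import cv2
cv2.imwrite("pics/s3.png",cams.camera("side")["color"][100:360,200:460])'
```

```text
time: 14.78
position: [0.5124, 0.2444, 0.1648]
tool_rot: [0.67, 0.743, -0.002, -0.001]
ft_force: [1.0, -0.2, -0.1]
grip_width: 0.0607
grip_force: 0.0
time: 15.03
position: [0.5105, 0.2635, 0.1649]
tool_rot: [0.669, 0.744, -0.002, -0.001]
ft_force: [-0.7, -0.6, -0.7]
grip_width: 0.0606
grip_force: 0.0
t 15.0333 pos [0.5105 0.2635 0.1649] yaw 6.08 w 0.06064210627661104 tilt -0.9999942964690024
yellow cm [ 0.2   0.05 -0.51]
yellow cm [1.0e-02 4.0e-02 1.1e+01]
```

View pics/s3.png

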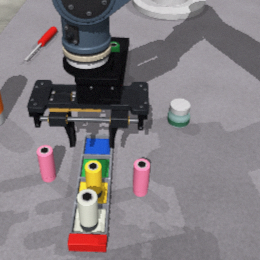

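The picture shows the gripper lined up with the row over yellow, with green visible at crop px (113,47) in the refit rack. Next I grip yellow and lift it.

```bash
python3 -m pendant '[{"jaw":0.7,"linear":[0.2,0,0],"twist":0},{"jaw":0.7,"linear":[0,0,2],"twist":0},{"jaw":0.7,"linear":[0,0,3.3],"twist":0},{"jaw":0.7,"linear":[0,0,3.2],"twist":0},{"jaw":0.7,"linear":[0,0,2],"twist":0},{"jaw":0.7,"linear":[0,0,0],"twist":0},{"jaw":0,"linear":[0,0,0],"twist":0},{"jaw":0,"linear":[0,0,0],"twist":0},{"jaw":0,"linear":[0,0,0],"twist":0},{"jaw":0,"linear":[0,0,0],"twist":0},{"jaw":0,"linear":[0,0,0],"twist":0},{"jaw":0,"linear":[0,0,0],"twist":0}]'
python3 -m pendant '[{"jaw":0,"linear":[0,0,0],"twist":0},{"jaw":0,"linear":[0,0,0],"twist":0},{"jaw":0,"linear":[0,0,0],"twist":0}]'
python3 go.py yellow,.06
python3 -m pendant '[{"jaw":0,"linear":[0,0,-2],"twist":0},{"jaw":0,"linear":[0,0,-3],"twist":0},{"jaw":0,"linear":[0,0,-3],"twist":0},{"jaw":0,"linear":[0,0,-3],"twist":0},{"jaw":0,"linear":[0,0,0],"twist":0},{"jaw":0,"linear":[0,0,0],"twist":0}]'
python3 go.py b3,.17
```

```text
time: 16.08
position: [0.5121, 0.265, 0.0627]
tool_rot: [0.67, 0.743, 0.001, 0.0]
ft_force: [-0.8, -0.8, 5.3]
grip_width: 0.0313
grip_force: 30.0
time: 16.33
position: [0.5121, 0.265, 0.0627]
tool_rot: [0.67, 0.743, 0.001, 0.0]
ft_force: [-1.5, -0.4, 7.2]
grip_width: 0.0315
grip_force: 30.0
t 16.3333 pos [0.5121 0.265  0.0627] yaw 5.93 w 0.03151961431450697 tilt -0.9999990588030496
yellow cm [ 0.07 -0.13  0.27]
time: 16.83
position: [0.5127, 0.2652, 0.1732]
tool_rot: [0.67, 0.743, 0.002, 0.001]
ft_force: [-0.6, -0.7, -2.2]
grip_width: 0.0316
grip_force: 30.0
t 16.8333 pos [0.5127 0.2652 0.1732] yaw 5.93 w 0.0316465267767558 tilt -0.9999911973897859
b3 cm [-51.35  -2.46   0.27]
```

```bash
python3 -m pendant '[{"jaw":0,"linear":[-2.1,0,0],"twist":0},{"jaw":0,"linear":[-3.5,-0.2,0],"twist":0},{"jaw":0,"linear":[-3.5,-0.2,0],"twist":0},{"jaw":0,"linear":[-3.5,-0.2,0],"twist":0},{"jaw":0,"linear":[-3.5,-0.2,0],"twist":0},{"jaw":0,"linear":[-3.5,-0.2,0],"twist":0},{"jaw":0,"linear":[-3.5,-0.2,0],"twist":0},{"jaw":0,"linear":[-3.5,-0.2,0],"twist":0},{"jaw":0,"linear":[-3.5,-0.2,0],"twist":0},{"jaw":0,"linear":[-3.5,-0.2,0],"twist":0},{"jaw":0,"linear":[-3.5,-0.2,0],"twist":0},{"jaw":0,"linear":[-3.5,-0.2,0],"twist":0}]'
python3 -m pendant '[{"jaw":0,"linear":[-3.5,-0.1,0],"twist":0},{"jaw":0,"linear":[-3.5,-0.1,0],"twist":0},{"jaw":0,"linear":[-2.6,0,0],"twist":0},{"jaw":0,"linear":[-1,0,0],"twist":0},{"jaw":0,"linear":[0,0,0],"twist":0},{"jaw":0,"linear":[0,0,0],"twist":0},{"jaw":0,"linear":[0,0,0],"twist":0}]'
python3 go.py b3,.17
```

```text
time: 17.83
position: [0.53, -0.1423, 0.1694]
tool_rot: [0.67, 0.743, -0.001, -0.002]
ft_force: [0.3, -0.2, -2.2]
grip_width: 0.0313
grip_force: 30.0
time: 18.42
position: [0.5395, -0.2446, 0.1703]
tool_rot: [0.669, 0.743, 0.0, -0.002]
ft_force: [-0.4, 0.2, -2.9]
grip_width: 0.0312
grip_force: 30.0
t 18.4167 pos [ 0.5395 -0.2446  0.1703] yaw 5.97 w 0.031157151127345944 tilt -0.9999907179702919
b3 cm [-0.36  0.15  0.03]
```

```bash
python3 -m pendant '[{"jaw":0,"linear":[-0.4,0,0],"twist":0},{"jaw":0,"linear":[0,0,2],"twist":0},{"jaw":0,"linear":[0,0,3],"twist":0},{"jaw":0,"linear":[0,0,3],"twist":0},{"jaw":0,"linear":[0,0,2],"twist":0},{"jaw":0,"linear":[0,0,0.7],"twist":0},{"jaw":0,"linear":[0,0,0.3],"twist":0},{"jaw":0,"linear":[0,0,0.2],"twist":0},{"jaw":0,"linear":[0,0,0.1],"twist":0},{"jaw":0,"linear":[0,0,0],"twist":0},{"jaw":0,"linear":[0,0,0],"twist":0}]'
python3 go.py b3,.06
python3 -m pendant '[{"jaw":0.7,"linear":[0,0,0],"twist":0},{"jaw":0.7,"linear":[0,0,0],"twist":0},{"jaw":0.7,"linear":[0,0,0],"twist":0},{"jaw":0.7,"linear":[0,0,0],"twist":0},{"jaw":0.7,"linear":[0,0,0],"twist":0},{"jaw":0.7,"linear":[0,0,-1.5],"twist":0},{"jaw":0.7,"linear":[0,0,-3],"twist":0},{"jaw":0.7,"linear":[0,0,-3],"twist":0},{"jaw":0.7,"linear":[0,0,-3],"twist":0},{"jaw":0.7,"linear":[0,0,0],"twist":0},{"jaw":0.7,"linear":[0,0,0],"twist":0}]'
python3 go.py white,.17 white,.06
```

```text
time: 19.33
position: [0.5419, -0.2514, 0.0599]
tool_rot: [0.67, 0.743, 0.0, 0.001]
ft_force: [-0.1, 0.0, -0.5]
grip_width: 0.0312
grip_force: 30.0
t 19.3333 pos [ 0.5419 -0.2514  0.0599] yaw 5.93 w 0.03121813049366728 tilt -0.9999955109837448
b3 cm [ 0.34 -0.03 -0.01]
time: 20.25
position: [0.5422, -0.2517, 0.1657]
tool_rot: [0.67, 0.743, 0.0, 0.002]
ft_force: [-0.1, -0.4, 0.1]
grip_width: 0.0608
grip_force: 0.0
t 20.25 pos [ 0.5422 -0.2517  0.1657] yaw 5.91 w 0.06080070923379017 tilt -0.999987996857439
white cm [58.72  2.6  -0.62]
white cm [ 0.04 -0.04 11.  ]
```

Yellow is placed about 3.5 mm off centre, which is fine. White is next.

```bash
python3 -m pendant '[{"jaw":0.7,"linear":[2.1,0.1,0],"twist":0},{"jaw":0.7,"linear":[3.7,0.1,0],"twist":0},{"jaw":0.7,"linear":[3.7,0.1,0],"twist":0},{"jaw":0.7,"linear":[3.7,0.2,0],"twist":0},{"jaw":0.7,"linear":[3.7,0.2,0],"twist":0},{"jaw":0.7,"linear":[3.7,0.2,0],"twist":0},{"jaw":0.7,"linear":[3.7,0.2,0],"twist":0},{"jaw":0.7,"linear":[3.7,0.2,0],"twist":0},{"jaw":0.7,"linear":[3.7,0.2,0],"twist":0},{"jaw":0.7,"linear":[3.7,0.2,0],"twist":0},{"jaw":0.7,"linear":[3.7,0.2,0],"twist":0},{"jaw":0.7,"linear":[3.7,0.2,0],"twist":0}]'
python3 -m pendant '[{"jaw":0.7,"linear":[3.7,0.2,0],"twist":0},{"jaw":0.7,"linear":[3.7,0.2,0],"twist":0},{"jaw":0.7,"linear":[3.7,0.2,0],"twist":0},{"jaw":0.7,"linear":[3.2,0,0],"twist":0},{"jaw":0.7,"linear":[1.5,0,0],"twist":0},{"jaw":0.7,"linear":[0,0,0],"twist":0},{"jaw":0.7,"linear":[0,0,0],"twist":0},{"jaw":0.7,"linear":[0,0,0],"twist":0}]'
python3 go.py white,.17 white,.06
```

```text
time: 21.25
position: [0.5162, 0.1786, 0.1619]
tool_rot: [0.67, 0.743, -0.001, -0.001]
ft_force: [1.0, -0.3, 0.3]
grip_width: 0.0609
grip_force: 0.0
time: 21.92
position: [0.5071, 0.3333, 0.1626]
tool_rot: [0.67, 0.742, -0.001, -0.0]
ft_force: [0.3, -0.5, -0.0]
grip_width: 0.0609
grip_force: 0.0
t 21.9167 pos [0.5071 0.3333 0.1626] yaw 5.88 w 0.06087973971176869 tilt -0.9999961969476188
white cm [ 0.18  0.06 -0.74]
white cm [ 0.02  0.03 11.  ]
```

```bash
python3 -m pendant '[{"jaw":0.7,"linear":[0.2,0.1,0],"twist":0},{"jaw":0.7,"linear":[0,0,2],"twist":0},{"jaw":0.7,"linear":[0,0,3.2],"twist":0},{"jaw":0.7,"linear":[0,0,3.1],"twist":0},{"jaw":0.7,"linear":[0,0,2],"twist":0},{"jaw":0.7,"linear":[0,0,0],"twist":0},{"jaw":0,"linear":[0,0,0],"twist":0},{"jaw":0,"linear":[0,0,0],"twist":0},{"jaw":0,"linear":[0,0,0],"twist":0},{"jaw":0,"linear":[0,0,0],"twist":0},{"jaw":0,"linear":[0,0,0],"twist":0},{"jaw":0,"linear":[0,0,0],"twist":0}]'
python3 -m pendant '[{"jaw":0,"linear":[0,0,0],"twist":0},{"jaw":0,"linear":[0,0,0],"twist":0},{"jaw":0,"linear":[0,0,0],"twist":0}]'
python3 go.py white,.06
python3 -m pendant '[{"jaw":0,"linear":[0,0,-2],"twist":0},{"jaw":0,"linear":[0,0,-3],"twist":0},{"jaw":0,"linear":[0,0,-3],"twist":0},{"jaw":0,"linear":[0,0,-3],"twist":0},{"jaw":0,"linear":[0,0,0],"twist":0},{"jaw":0,"linear":[0,0,0],"twist":0}]'
python3 go.py b4,.17
```

```text
time: 22.92
position: [0.5087, 0.3371, 0.062]
tool_rot: [0.67, 0.743, 0.001, 0.0]
ft_force: [-1.5, -0.4, 6.4]
grip_width: 0.0355
grip_force: 30.0
time: 23.17
position: [0.5087, 0.3371, 0.062]
tool_rot: [0.67, 0.743, 0.001, 0.0]
ft_force: [-1.2, -0.8, 6.7]
grip_width: 0.0359
grip_force: 30.0
t 23.1667 pos [0.5087 0.3371 0.062 ] yaw 5.93 w 0.03587317124693218 tilt -0.99999881469731
white cm [-0.19 -0.14  0.2 ]
time: 23.67
position: [0.5093, 0.3374, 0.1724]
tool_rot: [0.67, 0.743, 0.002, 0.001]
ft_force: [-0.0, -0.6, -3.2]
grip_width: 0.0356
grip_force: 30.0
t 23.6667 pos [0.5093 0.3374 0.1724] yaw 5.93 w 0.035554688510099 tilt -0.9999900648768629
b4 cm [-64.95  -3.21   0.14]
```

```bash
python3 -m pendant '[{"jaw":0,"linear":[-2.1,0,0],"twist":0},{"jaw":0,"linear":[-3.5,-0.2,0],"twist":0},{"jaw":0,"linear":[-3.5,-0.2,0],"twist":0},{"jaw":0,"linear":[-3.5,-0.2,0],"twist":0},{"jaw":0,"linear":[-3.5,-0.2,0],"twist":0},{"jaw":0,"linear":[-3.5,-0.2,0],"twist":0},{"jaw":0,"linear":[-3.5,-0.2,0],"twist":0},{"jaw":0,"linear":[-3.5,-0.2,0],"twist":0},{"jaw":0,"linear":[-3.5,-0.2,0],"twist":0},{"jaw":0,"linear":[-3.5,-0.2,0],"twist":0},{"jaw":0,"linear":[-3.5,-0.2,0],"twist":0},{"jaw":0,"linear":[-3.5,-0.2,0],"twist":0}]'
python3 -m pendant '[{"jaw":0,"linear":[-3.5,-0.2,0],"twist":0},{"jaw":0,"linear":[-3.5,-0.2,0],"twist":0},{"jaw":0,"linear":[-3.5,-0.2,0],"twist":0},{"jaw":0,"linear":[-3.5,-0.2,0],"twist":0},{"jaw":0,"linear":[-3.5,-0.1,0],"twist":0},{"jaw":0,"linear":[-3.5,-0.1,0],"twist":0},{"jaw":0,"linear":[-2.3,0,0],"twist":0},{"jaw":0,"linear":[-1,0,0],"twist":0},{"jaw":0,"linear":[0,0,0],"twist":0},{"jaw":0,"linear":[0,0,0],"twist":0},{"jaw":0,"linear":[0,0,0],"twist":0}]'
python3 go.py b4,.17
```

```text
time: 24.67
position: [0.5265, -0.0704, 0.1685]
tool_rot: [0.67, 0.743, -0.001, -0.002]
ft_force: [0.4, -0.4, -2.4]
grip_width: 0.0355
grip_force: 30.0
time: 25.58
position: [0.5424, -0.3094, 0.1693]
tool_rot: [0.669, 0.743, 0.0, -0.002]
ft_force: [-0.2, 0.5, -2.6]
grip_width: 0.0355
grip_force: 30.0
t 25.5833 pos [ 0.5424 -0.3094  0.1693] yaw 5.98 w 0.03550713602691572 tilt -0.9999903865796691
b4 cm [-0.27  0.17 -0.07]
```

```bash
python3 -m pendant '[{"jaw":0,"linear":[-0.1,0,0],"twist":0},{"jaw":0,"linear":[0,0,2],"twist":0},{"jaw":0,"linear":[0,0,3],"twist":0},{"jaw":0,"linear":[0,0,3],"twist":0},{"jaw":0,"linear":[0,0,2],"twist":0},{"jaw":0,"linear":[0,0,0.7],"twist":0},{"jaw":0,"linear":[0,0,0.3],"twist":0},{"jaw":0,"linear":[0,0,0.2],"twist":0},{"jaw":0,"linear":[0,0,0],"twist":0},{"jaw":0,"linear":[0,0,0],"twist":0}]'
python3 go.py b4,.059
python3 -m pendant '[{"jaw":0.7,"linear":[0,0,0],"twist":0},{"jaw":0.7,"linear":[0,0,0],"twist":0},{"jaw":0.7,"linear":[0,0,0],"twist":0},{"jaw":0.7,"linear":[0,0,0],"twist":0},{"jaw":0.7,"linear":[0,0,0],"twist":0},{"jaw":0.7,"linear":[0,0,-1.5],"twist":0},{"jaw":0.7,"linear":[0,0,-3],"twist":0},{"jaw":0.7,"linear":[0,0,-3],"twist":0},{"jaw":0.7,"linear":[0,0,-3],"twist":0},{"jaw":0.7,"linear":[0,0,-3],"twist":0},{"jaw":0.7,"linear":[0,0,-3],"twist":0},{"jaw":0.7,"linear":[0,0,0],"twist":0}]'
python3 -m pendant '[{"jaw":0.7,"linear":[-3,0,0],"twist":0},{"jaw":0.7,"linear":[-3.5,0,0],"twist":0},{"jaw":0.7,"linear":[-3.5,0,0],"twist":0},{"jaw":0.7,"linear":[-3.5,0,0],"twist":0},{"jaw":0.7,"linear":[-3.5,0,0],"twist":0},{"jaw":0.7,"linear":[-2,0,0],"twist":0},{"jaw":0.7,"linear":[0,0,0],"twist":0},{"jaw":0.7,"linear":[0,0,0],"twist":0}]'
python3 - <<'E'
from rig import cams
from m import *
c=cams.camera("top");cv2.imwrite("pics/top9.png",c["color"][120:300,320:640]);P=cloud(c)
t=np.zeros((400,640),np.uint8);t[150:230,330:510]=1;t&=((P[...,2]>.078)&(P[...,2]<.12)).astype(np.uint8)
n,l,s,ce=cv2.connectedComponentsWithStats(t);a=np.radians(2.76);A=np.array([[np.cos(a),np.sin(a)],[-np.sin(a),np.cos(a)]])
for i in range(1,n):
    if s[i,4]<30:continue
    k=l==i;z=np.nanpercentile(P[k][:,2],90);g=k&(P[...,2]>z-.006)
    (x,y),r=cv2.minEnclosingCircle(ray(c,np.argwhere(g)[:,::-1],.088)[:,:2].astype(np.float32)*1000)
    print(ce[i].round(),"z",z.round(3),"rack xy mm",(A@[x-539.8,y+216.1]).round(1),"r",round(r,1))
E
```

```text
time: 26.42
position: [0.5447, -0.3137, 0.0601]
tool_rot: [0.67, 0.743, 0.0, 0.002]
ft_force: [0.1, 0.2, -2.3]
grip_width: 0.0353
grip_force: 30.0
t 26.4167 pos [ 0.5447 -0.3137  0.0601] yaw 5.94 w 0.03527759125738726 tilt -0.9999915461544517
b4 cm [ 0.18 -0.01  0.11]
time: 27.42
position: [0.5466, -0.3154, 0.2306]
tool_rot: [0.67, 0.743, 0.0, 0.007]
ft_force: [0.5, -0.3, 0.3]
grip_width: 0.061
grip_force: 0.0
time: 28.08
position: [0.5623, -0.5027, 0.2223]
tool_rot: [0.67, 0.742, 0.0, -0.001]
ft_force: [0.6, 0.2, -1.0]
grip_width: 0.0611
grip_force: 0.0
[482. 180.] z 0.09 rack xy mm [  4.4 -94.7] r 17.3
[415. 185.] z 0.09 rack xy mm [ 1.5 33.2] r 17.2
[451. 185.] z 0.09 rack xy mm [ -1.  -33.2] r 16.3
[380. 187.] z 0.09 rack xy mm [ 0.8 97.5] r 14.9
```

View pics/top9.png

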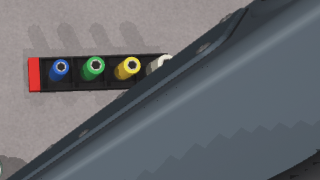

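The crop shows blue, green, yellow and white from the red end, at crop px (61,66), (96,65), (131,65) and (162,60). All are upright and within 5 mm of their bay centres, and white is partly hidden by the arm. Handing in.

```bash
python3 -c 'from rig import robot;print(robot.hand_in())'
```

```text
the job is handed in; nothing more can be done
None
```

I moved all four sockets to the refit rack in reverse order (blue, green, yellow, white from its red end) and handed the job in. The final top view put each within about 5 mm of its bay centre with its top at standing height, though white was partly hidden by the arm; the hand-in returned no verdict.

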